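# Balance the drain snake on the one-post drying stand

### The job

Feel out where the drain snake balances, lift it level off the drip tray, and lay it lengthwise in the narrow saddle of the drying stand so that it stays level there, balanced on that one saddle alone, once you let go. Something heavy is stuck out of sight inside it, so its balance point cannot be seen: small trial lifts are fine, but never let it tip noticeably, set it down gently, and leave the pail, jar, scrub pad holder and valve alone.

Things in the scene. Friction and masses are not known exactly. Their poses are not given: they have to be found in the camera images.
- snake: Drain snake: straight flat-sided aluminium tube 360 mm long (x), 16 wide (y), 26 tall (z). Origin: middle of the tube's underside; z up. Orange handle 34 mm thick over x -230 to -155 mm; dark steel tip 14 to 19 mm thick at x +180 to +200 mm. Weighs 0.4 to 0.6 kg. A steel core is jammed unseen in it (it does not shift): the balance point lies anywhere from x -90 to +65 mm.
- tube_top (a point): Middle of the tube's upper face, 26 mm over the snake's origin, axes as the snake's. Grip across the 16 mm width anywhere between the tray's rails, fingertips 9 mm or more above the underside, to clear the lips of the rails and saddle. Held off balance, the snake loads the gripper with a moment of its weight times the distance to the balance point, and turns in a weak grip.
- tray: Blue porcelain drip tray, fixed, 340 x 100 mm, 8 mm thick. Origin: centre of its underside; x is its length, z up. Two rails 12 mm thick stand across it at x -140 and +140 mm, tops 40 mm above the table; the snake lies on them, along the tray's x, between lips 5 mm high and 23 mm apart. The rails leave 268 mm free between them.
- stand: Drying stand, fixed: white base 130 x 110 x 12 mm, a chrome post 20 mm thick, and a black saddle on top. Origin: centre of the base's underside; x is the direction in which the bar is to lie, z up.
- saddle (a point): Centre of the saddle's flat upper face, 70 mm above the table, axes as stand. The face is 24 mm long in x (the snake's balance point must lie over it) and has along both sides (y) lips 5 mm high, 24 mm apart, between which the 16 mm wide tube lies. The saddle is rigid and should not be loaded with more than 25 N.
- pail: Blue plastic pail, open, 200 mm across the top, 170 mm tall; loose bystander. Origin: centre of the underside.
- jar: Empty open glass jar, 72 mm across, 100 mm tall; loose bystander. Origin: centre of the underside.
- padholder: Purple hard plastic scrub pad holder with a green pad, 70 x 110 mm, 62 mm tall; loose bystander. Origin: centre of the underside.
- valve: Chrome sink shutoff valve with a turning knob, on a white porcelain block 100 x 100 mm, 206 mm tall; fixed bystander. Origin: centre of the underside.
- valve_knob (a joint): Turn of the valve's knob about the vertical, rad, 0 to 1.57; to be left as it is.
Mind the look-alikes: they are no part of the job. Leave any orange or purple look-alike of the stand alone.

How it is judged:
On the way:
1. the snake is lifted clear of the tray (underside more than 25 mm above the rails) in the fingers and held level within 0.1 rad (height (world z) of snake above 0.065 m and angle between snake's own z axis and vertical below 0.1 rad and contact force between the fingers and snake above 1 N), for 0.3 s.
At the end, for the whole second after the job is handed in: the snake lies in the saddle, lengthwise within 0.25 rad and within 8 mm of the saddle's middle line, at saddle height within 8 mm, level within 0.06 rad, borne by the saddle and not by the tray, at rest and released (z of snake in the frame of saddle between -0.008 and 0.008 m and y of saddle in the frame of snake between -0.008 and 0.008 m and angle between snake's own z axis and vertical below 0.06 rad and angle between the x axis of snake and the x axis of stand, either way round below 0.25 rad and contact force between snake and stand above 1.5 N and contact force between snake and tray below 0.1 N and linear speed of snake below 0.01 m/s and angular speed of snake below 0.05 rad/s); the robot touches nothing.
It fails at once if the snake tips more than 0.2 rad from level (angle between snake's own z axis and vertical above 0.2 rad).
It fails at once if the snake is pressed on or dropped into the stand with more than 25 N (contact force between snake and stand above 25 N).
It fails at once if the pail, the jar or the scrub pad holder is moved more than 20 mm (distance of any of pail, jar, padholder from where it was at the start of the episode above 0.02 m).
It fails at once if the robot touches the valve (contact force between any of the fingers, the arm, snake and valve above 1 N).
It also fails if it takes over 58 s, if anything falls off the work surface, if the arm or the gripper's body presses on something with over 40 N, if the wrist force passes 120 N, or if a joint passes its speed limit or range.

### The arm

A 6-joint arm with a two-finger parallel gripper is mounted at the origin on the work surface. World frame = base frame: x ahead of the robot, y to its left, z up, the work surface at z = 0. Lengths are in m, angles in rad, forces in N, time in s.
With the tool pointing down it reaches from about 0.375 to 0.9 m from the base axis. Payload 3.1 kg.
Tool frame: the origin (TCP) lies between the finger pads; the fingertips stand 19 mm ahead of it and the grasp point (between the pads) is the TCP; z points along the fingers, x is the direction in which the jaws open and shut, and the axes are right-handed (so a half turn about z gives the same grasp; the last joint's range is limited). The gripper opens to 87 mm and grips with 3 to 60 N. Pads are 19 mm wide; open, the fingers measure 117 mm over their backs; the gripper's body (75 mm by 190 mm) begins 51 mm behind the grasp point.
Start: joints at [-1.315, 0.527, 1.433, -0, 1.181, -0.178], TCP at [0.263, -0.567, 0.242] pointing down, gripper open.
Joint ranges: [-3.08, 3.08], [-0.75, 2.2], [0.22, 2.44], [-1.43, 4.57], [0, 2.65], [-2.85, 2.85]. Speed limits (rad/s): [2.79, 2.79, 3.14, 3.14, 3.14, 3.14].

### API

Orientations are given as a unit quaternion [w, x, y, z].
In Python, from workcell import monitor, cams, ctrl gives the robot as it stands. The module is installed in compiled form; this text tells all that it offers.
- The arm moves only by the tool step_arm, never from a script. Its arguments are lists of equal length, an entry for each row: "delta_pos": the shift along the world's x, y, z in mm, a list of three; "angular": the turn, a rotation vector about the world's x, y, z in rad, a list of three; "gripper": the opening, from 0 (shut) to 1 (fully open). A call has 1 to 5 rows; each row is the pose to reach, as a shift and turn from the pose commanded when the call began; what a row does not reach only later rows make up. A row lasts 1/10 s, in which the tool goes at most 50 mm and 8.59 degrees, less where a joint would pass 70% of its speed; a pose out of reach is approached as far as the arm can. A call with a gripper value outside its range is refused whole. The fingers move at their own pace and stop on an object; "grip_force" is the grip in N (left out, the last holds). Time passes only in rows, so rows that repeat a pose let the fingers close. It gives the time, the measured TCP pose, the force and the opening at its end, in the units of the state.
- monitor.sense(): the state, without advancing time (a new reading comes with each control period).
- cams.grab_frame(name): name is "side" or "top" or "wrist"; returns a dict with "img" (400x640x3 uint8, red, green, blue), "z_map" (400x640 float32, m along the optical axis (not along the pixel's ray), 0 where there is no reading), "fx", "fy", "cx", "cy" (pixels), "cam_to_world" (4x4, takes a point from camera to world coordinates). Camera axes: x right, y down, z forward; pixel columns grow to the right and rows downward; lengths in m; the calibration is good to about 2 mm. A picture is of the moment at which its call begins.
- ctrl.job_done(): hands the job in, once; it reports no verdict.
The state is a dict: "clock": time; "joint_pos": joint angles; "qvel": joint speeds; "joint_efforts": joint torques, N m; "tcp_pos": TCP position; "tcp_rot": TCP orientation; "force": force on the tool from outside, world axes, zero at the start; "ft_torque": the same for the moment, N m; "finger_gap": finger opening in m.
Only numpy, scipy, OpenCV 4.12 (cv2) and the standard library are available. Lean on these libraries where they do the work, as an engineer would, in place of code of your own. Each camera call takes 0.05 s, during which the arm holds its last target.

## Working session

There is one attempt and no reset: what is moved stays moved. The work goes in short steps, Python scripts to look and compute and a tool call to move; the robot and the scene stay as the last step left them, time stands still between calls to the robot, and variables do not carry over. Pictures are saved under pics/ and viewed, and the job is handed in when it is done.

Besides the shell and the picture viewer there is one more tool, called after "Emit:" as name(argument=value, ...) on one line, values as JSON. step_arm: Moves the arm, as the interface text tells. Its arguments: {"type":"object","properties":{"delta_pos":{"type":"array"},"angular":{"type":"array"},"gripper":{"type":"array"},"grip_force":{"type":"number"}},"required":["delta_pos","angular","gripper"]}

```bash
mkdir -p pics
cat > h.py <<'E'
import numpy as np, cv2
from workcell import monitor, cams, ctrl
def grab(n,f):
    d=cams.grab_frame(n); cv2.imwrite('pics/'+f+'.png',d['img'][:,:,::-1]); np.savez('pics/'+f+'.npz',**d); return d
def pts(d):
    z=d['z_map']; v,u=np.mgrid[0:z.shape[0],0:z.shape[1]]
    P=np.stack([(u-d['cx'])/d['fx']*z,(v-d['cy'])/d['fy']*z,z],-1)
    T=d['cam_to_world']; return P@T[:3,:3].T+T[:3,3]
E
python3 - <<'E'
from h import *
print(monitor.sense())
for n in ['top','side']: grab(n,n+'0')
E
```

```text
{'clock': 0.0, 'joint_pos': array([-1.31551627e+00,  5.28468165e-01,  1.43393093e+00,  2.37057195e-05,
        1.18138569e+00, -1.78499121e-01]), 'qvel': array([ 0.00272732,  0.00107674,  0.00059621,  0.00112463, -0.00157113,
       -0.00030813]), 'joint_efforts': array([ 5.79935477e-04, -4.40040672e+01, -1.76590240e+01,  6.31381175e-02,
        5.81319490e-02, -1.66648579e-04]), 'tcp_pos': array([ 0.26254163, -0.566407  ,  0.24056126]), 'tcp_rot': array([-7.52757715e-04,  8.42701924e-01, -5.38379295e-01, -7.96761772e-04]), 'force': array([ 0.60133075, -1.13168381,  0.82670661]), 'ft_torque': array([ 0.01211927, -0.03657083, -0.0011919 ]), 'finger_gap': 0.08691491160388798}
```

View pics/top0.png

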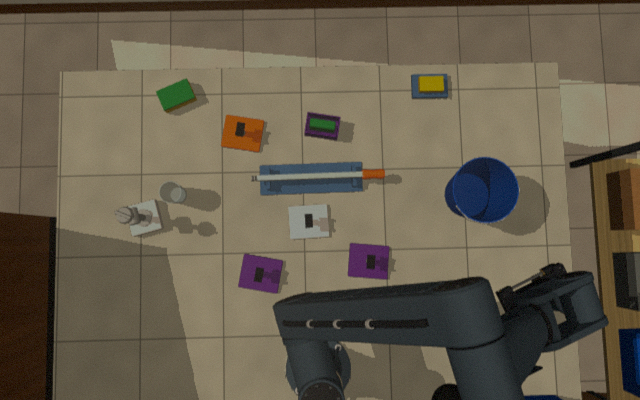

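View pics/side0.png

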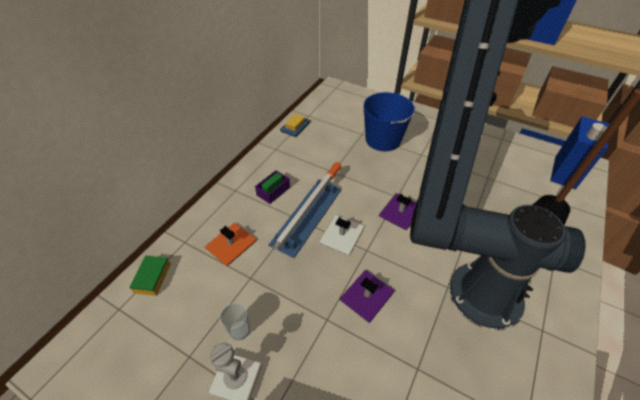

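The top view shows four stand-like objects: white-based (309,221), orange (243,133), purple (262,272) and purple (370,260). The white one fits the description; the snake lies on the blue tray (258-385, 175), with its orange handle on the right. I'll confirm with a crop and measure.

Run:
```python
from h import *
d=dict(np.load('pics/top0.npz')); P=pts(d); img=d['img'].astype(int)
c=cv2.resize(d['img'][150:250,235:400],None,fx=4.8,fy=4.8,interpolation=cv2.INTER_CUBIC); cv2.imwrite('pics/crop0.png',c[:,:,::-1])
print(d['cam_to_world'].round(3),d['fx'])
def rect(m,name):
    q=P[m]; q=q[np.isfinite(q).all(1)]
    r=cv2.minAreaRect((q[:,:2]*1000).astype(np.float32)); print(name,len(q),r,'median z',np.median(q[:,2]).round(4),q.mean(0).round(4))
v,u=np.mgrid[0:400,0:640]
def box(u0,u1,v0,v1): return (u>=u0)&(u<u1)&(v>=v0)&(v<v1)
Z=P[...,2]
B=box(283,336,200,242)
white=(img.min(-1)>150)
rect(B&(Z>0.008)&(Z<0.016),'base')
rect(B&(Z>0.06),'saddle')
S=box(245,395,155,200)
rect(S&(Z>0.055),'snake>55')
rect(S&(Z>0.055)&(u<360),'tube')
rect(S&(Z>0.004)&(Z<0.012),'tray')
rect(S&(img[...,0]>150)&(img[...,2]<80),'handle')
for n,b in dict(pail=box(440,530,150,235),jar=box(155,190,178,208),pad=box(298,345,108,145),valve=box(110,165,195,240)).items(): rect(b&(Z>0.03),n)
print(P[175:181:1,262].round(3)); print(P[166:190,300].round(3))
```

```text
[[-0.023 -0.996  0.089  0.409]
 [-1.     0.022 -0.016  0.029]
 [ 0.014 -0.089 -0.996  1.588]
 [ 0.     0.     0.     1.   ]] 479.14583401013243
base 896 ((473.0466613769531, 17.413795471191406), (170.19790649414062, 130.56922912597656), 85.96057891845703) median z 0.0128 [0.4704 0.0202 0.0126]
saddle 108 ((449.94390869140625, 20.630657196044922), (22.17427635192871, 82.82960510253906), 88.76202392578125) median z 0.0731 [0.4688 0.0208 0.1011]
snake>55 839 ((517.9659423828125, -15.895416259765625), (215.12127685546875, 427.9824523925781), 2.0527517795562744) median z 0.0675 [ 0.6083 -0.0292  0.1032]
tube 610 ((600.0968017578125, 39.80769348144531), (266.5422668457031, 275.49603271484375), 49.039466857910156) median z 0.0675 [0.6083 0.0275 0.0969]
tray 2512 ((617.279052734375, -21.159713745117188), (497.9766845703125, 148.54991149902344), 88.75374603271484) median z 0.0076 [ 0.6147 -0.0118  0.0077]
handle 11 ((618.2520751953125, -190.67776489257812), (14.468402862548828, 66.33171844482422), 3.5843615531921387) median z 0.0687 [ 0.6155 -0.1908  0.0694]
pail 2465 ((530.497802734375, -288
[... 488 characters left out ...]
75048828), 87.30106353759766) median z 0.0394 [0.494  0.54   0.1028]
[[0.626 0.17  0.015]
 [0.615 0.165 0.072]
 [0.613 0.166 0.066]
 [0.609 0.165 0.068]
 [0.607 0.166 0.066]
 [0.603 0.166 0.066]]
[[0.655 0.044 0.008]
 [0.651 0.044 0.01 ]
 [0.648 0.044 0.011]
 [0.644 0.044 0.013]
 [0.641 0.044 0.009]
 [0.638 0.044 0.007]
 [0.635 0.044 0.007]
 [0.631 0.044 0.012]
 [0.62  0.044 0.067]
 [0.617 0.044 0.066]
 [0.613 0.044 0.069]
 [0.61  0.044 0.067]
 [0.607 0.044 0.067]
 [0.605 0.044 0.056]
 [0.608 0.045 0.008]
 [0.606 0.045 0.001]
 [0.601 0.045 0.012]
 [0.598 0.045 0.007]
 [0.595 0.045 0.003]
 [0.591 0.045 0.008]
 [0.587 0.045 0.016]
 [0.585 0.045 0.008]
 [0.581 0.046 0.009]
 [0.577 0.046 0.017]]
```

View pics/crop0.png

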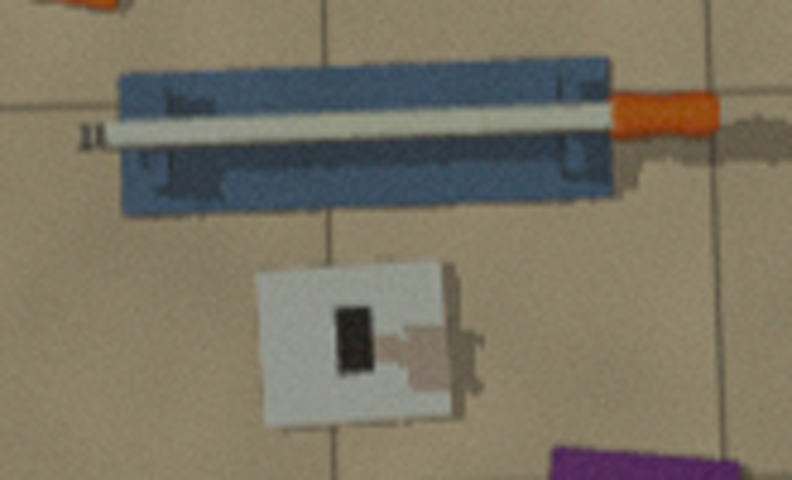

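The crop confirms it: white base at crop (355,343), black saddle at (355,340) with its short side along the tube's direction. Next come refined poses from ray and known-height-plane intersections.

```bash
cat >> h.py <<'E'
def ray(d,u,v,z):
    T=d['cam_to_world']; u=np.asarray(u,float);v=np.asarray(v,float)
    r=np.stack([(u-d['cx'])/d['fx'],(v-d['cy'])/d['fy'],np.ones_like(u)],-1)@T[:3,:3].T
    o=T[:3,3]; return o+r*((z-o[2])/r[...,2])[...,None]
def proj(d,p):
    T=np.linalg.inv(d['cam_to_world']); q=T[:3,:3]@np.asarray(p)+T[:3,3]; return q[0]/q[2]*d['fx']+d['cx'],q[1]/q[2]*d['fy']+d['cy']
E
python3 - <<'E'
from h import *
d=dict(np.load('pics/top0.npz')); P=pts(d); img=d['img'].astype(int); Z=P[...,2]
v,u=np.mgrid[0:400,0:640]
def box(u0,u1,v0,v1): return (u>=u0)&(u<u1)&(v>=v0)&(v<v1)
def big(m):
    n,l,s,c=cv2.connectedComponentsWithStats(m.astype(np.uint8),connectivity=4); return l==1+np.argmax(s[1:,4])
R,G,Bc=img[...,0],img[...,1],img[...,2]
tube=big(box(250,365,160,190)&(R>Bc-10)&(G>110))
q=ray(d,u[tube],v[tube],0.066)
f=cv2.fitLine(q[:,:2].astype(np.float32),cv2.DIST_HUBER,0,.01,.01).ravel(); print('tube',tube.sum(),f,np.arctan2(f[0],f[1]),q[:,1].min(),q[:,1].max(),proj(d,q[q[:,1].argmax()]))
h=big(box(350,400,160,190)&(R>130)&(Bc<70)); q=ray(d,u[h],v[h],0.069); print('handle',h.sum(),q.min(0),q.max(0),q.mean(0))
tr=big(box(245,375,150,205)&(Bc>R+15)|tube); 
q=ray(d,u[tr],v[tr],0.008); print('tray',tr.sum(),cv2.minAreaRect((q[:,:2]*1000).astype(np.float32)))
sd=big(box(295,325,205,237)&(R<60)&(G<60)); q=ray(d,u[sd],v[sd],0.072); r=cv2.minAreaRect((q[:,:2]*1000).astype(np.float32)); print('saddle',sd.sum(),r,q.mean(0))
base=big(box(280,340,198,245)&((R>110)|sd)&(abs(R-Bc)<25)); 
q=ray(d,u[base],v[base],0.012); print('base',base.sum(),cv2.minAreaRect((q[:,:2]*1000).astype(np.float32)))
o=d['img'].copy()
for m,c in((tube,(255,0,0)),(tr&~tube,(0,0,255)),(sd,(255,255,0)),(base&~sd,(0,255,0)),(h,(255,0,255))): o[m]=c
cv2.imwrite('pics/m0.png',cv2.resize(o[150:250,235:400],None,fx=4.8,fy=4.8,interpolation=0)[:,:,::-1])
# obstacles tops
for n,b in dict(pail=box(440,530,150,235),jar=box(155,190,178,208),pad=box(298,345,108,145),valve=box(110,165,195,240)).items():
    m=big(b&(Z>0.03)&(Z<.3)); q=P[m]; print(n,np.percentile(q,[2,98],0).round(3).tolist())
E
```

```text
tube 664 [ 0.02840323 -0.99959654  0.61407274  0.00427924] 3.1131856 -0.1549439965546379 0.20435050305222593 (np.float64(250.0), np.float64(188.99999999999997))
handle 158 [ 0.60553487 -0.22528012  0.069     ] [ 0.63033273 -0.15468553  0.069     ] [ 0.61783536 -0.19040082  0.069     ]
tray 2840 ((614.12255859375, 24.645233154296875), (96.71159362792969, 373.6910400390625), 0.8745995163917542)
saddle 82 ((471.708984375, 20.305408477783203), (39.32008743286133, 19.83503532409668), 4.388268947601318) [0.47144074 0.02006379 0.072     ]
base 1135 ((471.2703857421875, 20.46204376220703), (109.58113861083984, 128.37059020996094), 2.732532501220703)
pail [[0.453, -0.603, 0.034], [0.639, -0.415, 0.175]]
jar [[0.534, 0.416, 0.033], [0.6, 0.482, 0.107]]
pad [[0.764, -0.07, 0.036], [0.8, 0.008, 0.071]]
valve [[0.444, 0.506, 0.03], [0.544, 0.587, 0.209]]
```

View pics/m0.png

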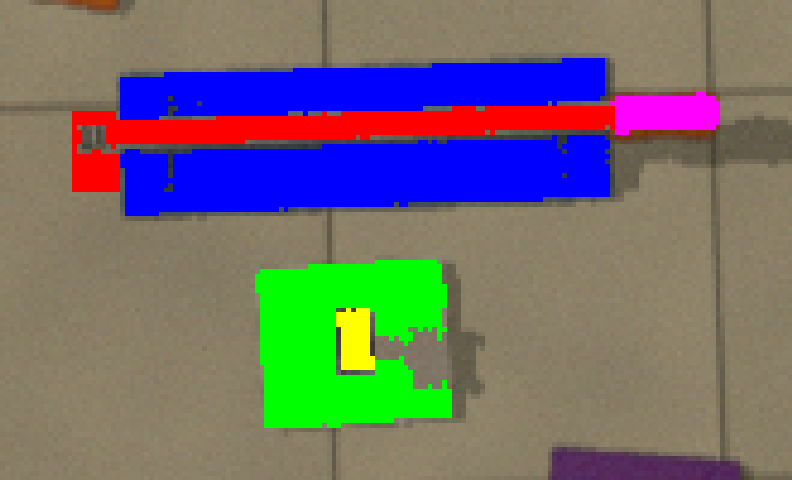

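Run:
```python
from h import *
d=dict(np.load('pics/top0.npz')); img=d['img'].astype(int)
v,u=np.mgrid[0:400,0:640]
R,G,B=img[...,0],img[...,1],img[...,2]
m=(u>262)&(u<358)&(v>165)&(v<190)&(R>B-10)&(G>110)
# subpixel: per column weighted centre
q=ray(d,u[m],v[m],0.066); f=cv2.fitLine(q[:,:2].astype(np.float32),cv2.DIST_HUBER,0,.01,.01).ravel(); th=np.arctan2(f[0],-f[1])
print('tube',m.sum(),f,'theta snake',np.arctan(-f[0]/f[1]), 'x at y=0', f[2]-f[0]/f[1]*f[3])
print(m[:,263:358].sum(0).mean())
from scipy.spatial.transform import Rotation as Ro
s=monitor.sense(); w=s['tcp_rot']; print(Ro.from_quat(w[[1,2,3,0]]).as_matrix().round(3))
# tip position
g=d['img'][165:190,245:270]; cv2.imwrite('pics/tip0.png',cv2.resize(g,None,fx=20,fy=20,interpolation=0)[:,:,::-1])
print(ray(d,[249.5,260.5,252],[178,178,178],0.055).round(4))
```

```text
tube 493 [ 0.01655713 -0.9998629   0.615084   -0.00851326] theta snake 0.016557889 x at y=0 0.614943
5.189473684210526
[[ 0.42  -0.907 -0.   ]
 [-0.907 -0.42   0.002]
 [-0.002 -0.    -1.   ]]
[[0.6121 0.2068 0.055 ]
 [0.6113 0.1715 0.055 ]
 [0.6119 0.1988 0.055 ]]
```

Emit:
step_arm(delta_pos=[[26,42,0],[52,84,0],[78,126,0],[104,168,0],[130,210,0]], angular=[[0,0,0.14],[0,0,0.28],[0,0,0.42],[0,0,0.56],[0,0,0.7]], gripper=[1,1,1,1,1])

```text
clock: 0.6
tcp_pos: [0.3932, -0.3552, 0.2412]
tcp_rot: [-0.0, 0.977, -0.214, -0.0]
force: [0.1, -0.3, 0.0]
finger_gap: 0.0871
```

Emit:
step_arm(delta_pos=[[26,41,0],[52,82,0],[78,123,0],[104,164,-5],[130,205,-10]], angular=[[0,0,0.1],[0,0,0.2],[0,0,0.3],[0,0,0.4],[0,0,0.45]], gripper=[1,1,1,1,1])

```text
clock: 1.1
tcp_pos: [0.5234, -0.1502, 0.2313]
tcp_rot: [0.0, 1.0, 0.008, -0.0]
force: [1.3, -0.9, -0.3]
finger_gap: 0.0869
```

Emit:
step_arm(delta_pos=[[25,40,-10],[50,80,-20],[75,115,-30],[91,139,-35],[91,139,-35]], angular=[[0,0,0],[0,0,0],[0,0,0],[0,0,0],[0,0,0]], gripper=[1,1,1,0.6,0.6])

```text
clock: 1.6
tcp_pos: [0.6147, -0.0095, 0.1951]
tcp_rot: [-0.001, 1.0, 0.009, -0.0]
force: [-1.2, 0.4, -0.5]
finger_gap: 0.0779
```

Run:
```python
from h import *
s=monitor.sense(); print({k:np.round(s[k],4) for k in ('tcp_pos','tcp_rot','force','ft_torque','joint_pos')})
grab('wrist','w1')
```

```text
{'tcp_pos': array([ 0.6147, -0.0095,  0.1951]), 'tcp_rot': array([-7.0e-04,  1.0e+00,  8.8e-03, -5.0e-04]), 'force': array([-1.1984,  0.3885, -0.4537]), 'ft_torque': array([-0.0245, -0.0561,  0.047 ]), 'joint_pos': array([-1.9750e-01,  5.6800e-01,  1.5043e+00,  1.3000e-03,  1.0705e+00,
       -2.1560e-01])}
```

View pics/w1.png

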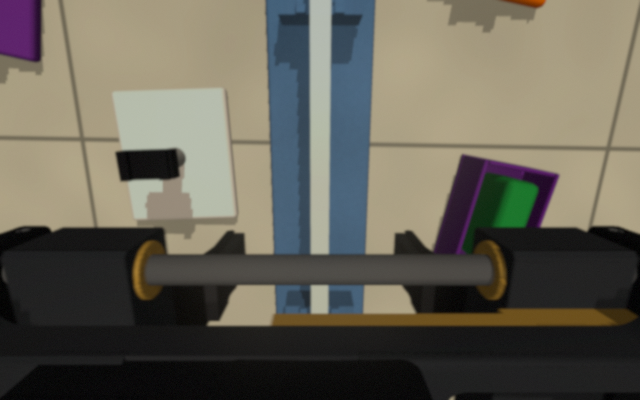

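The wrist view shows the tube running vertically at u≈320, centred between the fingers. The white stand's saddle is at (148,165), and the scrub pad holder at (500,205) is off to the right. I'll cross-check positions from this view.

Run:
```python
from h import *
d=dict(np.load('pics/w1.npz')); img=d['img'].astype(int); P=pts(d)
v,u=np.mgrid[0:400,0:640]
R,G,B=img[...,0],img[...,1],img[...,2]
m=(u>295)&(u<345)&(v<220)&(R>B-8)&(G>120)
q=ray(d,u[m],v[m],0.066); f=cv2.fitLine(q[:,:2].astype(np.float32),cv2.DIST_HUBER,0,.01,.01).ravel()
print('theta',np.arctan(-f[0]/f[1]),'x at y=-0.01',f[2]+f[0]/f[1]*(-0.01-f[3]), 'width',m[:220].sum(1).mean(), np.median(P[m][:,2]))
sd=(u>100)&(u<185)&(v>130)&(v<190)&(R<50)&(G<50)
n,l,s,c=cv2.connectedComponentsWithStats(sd.astype(np.uint8)); sd=l==1+np.argmax(s[1:,4]); print(s)
for z in (0.07,0.075):
  q=ray(d,u[sd],v[sd],z); print('saddle',cv2.minAreaRect((q[:,:2]*1000).astype(np.float32)), q.min(0),q.max(0))
q=P[sd]; print(np.percentile(q,[5,50,95],0).round(4))
cv2.imwrite('pics/ws.png',cv2.resize(d['img'][80:230,90:250],None,fx=4,fy=4,interpolation=cv2.INTER_CUBIC)[:,:,::-1])
```

```text
theta 0.013938264 x at y=-0.01 0.6149785 width 20.181818181818183 0.06582874113013987
[[     0      0    640    400 254399]
 [   117    150     62     30   1601]]
saddle ((474.33673095703125, 19.187442779541016), (49.25386047363281, 22.934240341186523), 2.8688876628875732) [0.44941713 0.00692402 0.07      ] [0.49881801 0.0316044  0.07      ]
saddle ((476.9378662109375, 19.89034652709961), (48.33587646484375, 22.506816864013672), 2.868849754333496) [0.45248268 0.00785547 0.075     ] [0.50096287 0.03207587 0.075     ]
[[0.4551 0.0097 0.0666]
 [0.474  0.0199 0.0705]
 [0.494  0.0296 0.0755]]
```

View pics/ws.png

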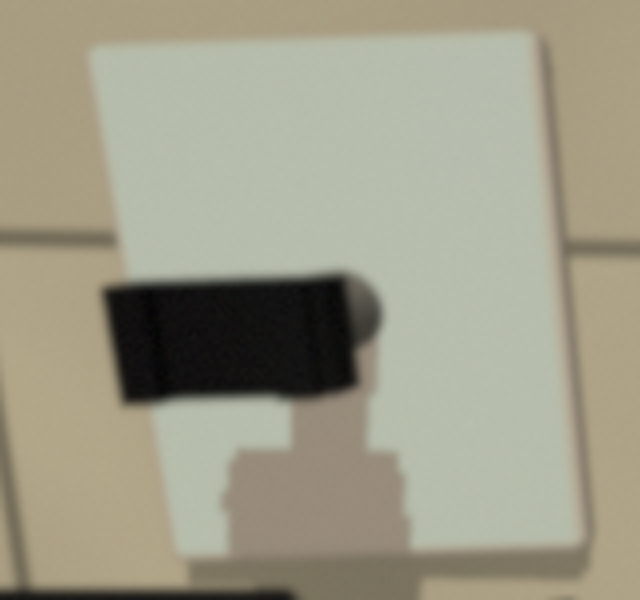

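Run:
```python
from h import *
d=dict(np.load('pics/w1.npz'));d0=dict(np.load('pics/top0.npz'))
C=lambda a:(90+(np.array(a)[:,0]+.5)/4-.5, 80+(np.array(a)[:,1]+.5)/4-.5)
for z,a in ((.075,[(104,290),(124,403),(345,275),(148,345)]),(.07,[(158,345)]),(.075,[(303,340),(322,340)]),(.012,[(90,46),(530,33),(580,545),(178,557)])):
    print(z,ray(d,*C(a),z).round(4).tolist())
q=ray(d,*C([(90,46),(530,33),(580,545),(178,557)]),.012); print('base mid',q.mean(0))
# base corners from top crop (235,150, x4.8)
a=np.array([(257,272),(441,262),(453,415),(265,427)]); print(ray(d0,235+(a[:,0]+.5)/4.8-.5,150+(a[:,1]+.5)/4.8-.5,.012).round(4).tolist(), ray(d0,235+(a[:,0]+.5)/4.8-.5,150+(a[:,1]+.5)/4.8-.5,.012).mean(0))
```

```text
0.075 [[0.4518, 0.0295, 0.075], [0.4528, 0.0067, 0.075], [0.5001, 0.0334, 0.075], [0.4592, 0.0187, 0.075]]
0.07 [[0.4583, 0.018, 0.07]]
0.075 [[0.4905, 0.0202, 0.075], [0.4944, 0.0203, 0.075]]
0.012 [[0.4173, 0.0804, 0.012], [0.5216, 0.0852, 0.012], [0.5278, -0.0406, 0.012], [0.423, -0.0458, 0.012]]
base mid [0.47243725 0.01978887 0.012     ]
[[0.5212, 0.0858, 0.012], [0.5253, -0.0407, 0.012], [0.4203, -0.0462, 0.012], [0.4152, 0.0823, 0.012]] [0.47051361 0.02032961 0.012     ]
```

Emit:
step_arm(delta_pos=[[0,0,-40],[0,0,-80],[0,0,-110],[0,0,-125],[0,0,-125]], angular=[[0,0,0],[0,0,0],[0,0,0],[0,0,0],[0,0,0]], gripper=[0.5,0.5,0.5,0.5,0.5])

```text
clock: 2.15
tcp_pos: [0.6119, -0.0138, 0.0696]
tcp_rot: [-0.0, 1.0, 0.006, -0.002]
force: [-0.2, -0.8, -0.6]
finger_gap: 0.0446
```

```bash
cat >> h.py <<'E'
def ft(n=8):
    a=[]
    for _ in range(n):
        s=monitor.sense(); a.append(np.r_[s['force'],s['ft_torque']]); cams.grab_frame('wrist')
    a=np.array(a); s=monitor.sense()
    print('mean',a.mean(0).round(3),'sd',a.std(0).round(3),'tcp',s['tcp_pos'].round(4),s['tcp_rot'].round(4),'gap',round(s['finger_gap'],4),'t',s['clock'])
    return a
E
python3 -c "
from h import *
ft(6)"
```

```text
mean [ 0.289  0.02   0.041 -0.018 -0.096 -0.014] sd [0.52  0.376 0.398 0.033 0.029 0.02 ] tcp [ 0.6149 -0.0134  0.0734] [4.0e-04 1.0e+00 6.5e-03 1.6e-03] gap 0.0435 t 2.45
```

Run:
```python
from h import *
a=[];j=[]
for _ in range(4):
    s=monitor.sense(); a.append(s['tcp_pos']); j.append(s['joint_pos']); cams.grab_frame('top')
print(np.round(a,4).tolist(), np.std(j,0))
grab('wrist','w2')
```

```text
[[0.6149, -0.0134, 0.0734], [0.6147, -0.0133, 0.0731], [0.6145, -0.0132, 0.0729], [0.6143, -0.0131, 0.0726]] [9.84061976e-05 3.55066985e-04 2.82905742e-04 1.68605666e-05
 7.46678086e-05 2.03664638e-05]
```

View pics/w2.png

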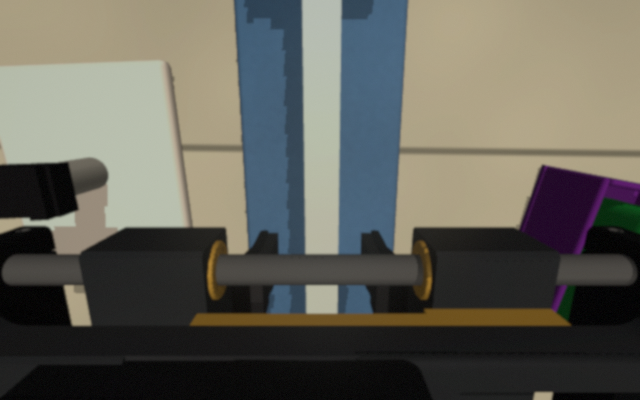

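The wrist view shows the tube (u≈322) midway between the pads (262 and 375). I'll close on it with a strong grip.

Emit:
step_arm(delta_pos=[[0,0,-1],[0,0,-1],[0,0,-1],[0,0,-1],[0,0,-1]], angular=[[0,0,0],[0,0,0],[0,0,0],[0,0,0],[0,0,0]], gripper=[0.3,0.1,0,0,0], grip_force=55)

```text
clock: 3.2
tcp_pos: [0.6144, -0.0131, 0.0706]
tcp_rot: [0.0, 1.0, 0.006, 0.001]
force: [1.0, -0.2, -1.5]
finger_gap: 0.0155
```

```bash
python3 -c "
from h import *
ft(6)"
```

```text
mean [ 1.721  0.039 -1.062  0.038 -0.404 -0.022] sd [0.597 0.409 0.321 0.015 0.049 0.017] tcp [ 0.6142 -0.0131  0.0706] [1.0e-04 1.0e+00 6.5e-03 5.0e-04] gap 0.0153 t 3.5
```

Emit:
step_arm(delta_pos=[[0,0,2],[0,0,4],[0,0,5],[0,0,5],[0,0,5]], angular=[[0,0,0],[0,0,0],[0,0,0],[0,0,0],[0,0,0]], gripper=[0,0,0,0,0], grip_force=55)

```text
clock: 4.0
tcp_pos: [0.6133, -0.013, 0.0753]
tcp_rot: [-0.0, 1.0, 0.006, -0.0]
force: [-0.2, -0.5, -5.3]
finger_gap: 0.0156
```

```bash
python3 -c "
from h import *
ft(8)
grab('side','s1')"
```

```text
mean [-0.028  0.031 -4.76   0.119 -0.087  0.032] sd [0.459 0.444 0.389 0.017 0.026 0.025] tcp [ 0.6137 -0.0131  0.0755] [-0.0e+00  1.0e+00  6.5e-03 -1.0e-04] gap 0.0153 t 4.4
```

View pics/s1.png

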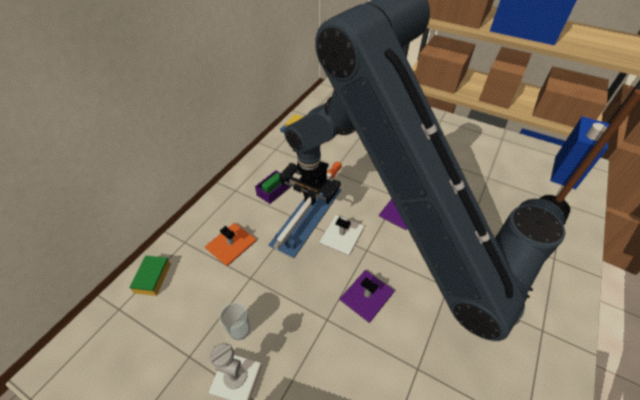

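Lifted 5 mm: about 4.8 N, moment change about +0.137 Nm, so the balance point is roughly 29 mm towards the handle (−y). I'll set it down and regrip there.

Emit:
step_arm(delta_pos=[[0,0,-2],[0,0,-4],[0,0,-5],[0,0,-5],[0,0,-5]], angular=[[0,0,0],[0,0,0],[0,0,0],[0,0,0],[0,0,0]], gripper=[0,0,0,0.2,0.4])

```text
clock: 4.95
tcp_pos: [0.6145, -0.0133, 0.0712]
tcp_rot: [0.0, 1.0, 0.007, 0.001]
force: [-0.2, 0.6, -0.6]
finger_gap: 0.0199
```

Emit:
step_arm(delta_pos=[[0,0,0],[0,-8,0],[0,-18,0],[0,-28,0],[0,-29,0]], angular=[[0,0,0],[0,0,0],[0,0,0],[0,0,0.01],[0,0,0.01]], gripper=[0.4,0.4,0.4,0.4,0.4])

```text
clock: 5.45
tcp_pos: [0.6141, -0.0441, 0.0706]
tcp_rot: [0.0, 1.0, 0.011, 0.0]
force: [0.1, -0.4, 0.2]
finger_gap: 0.0345
```

```bash
python3 -c "
from h import *
ft(8)"
```

```text
mean [ 0.092  0.227 -0.093 -0.01  -0.096  0.019] sd [0.544 0.439 0.381 0.023 0.017 0.036] tcp [ 0.6136 -0.0417  0.0705] [-1.000e-04  9.999e-01  1.170e-02 -1.000e-04] gap 0.0349 t 5.85
```

Emit:
step_arm(delta_pos=[[0,0,0],[0,0,0],[0,0,0],[0,0,0],[0,0,0]], angular=[[0,0,0],[0,0,0],[0,0,0],[0,0,0],[0,0,0]], gripper=[0.2,0,0,0,0], grip_force=55)

```text
clock: 6.35
tcp_pos: [0.614, -0.042, 0.0706]
tcp_rot: [-0.0, 1.0, 0.011, 0.0]
force: [0.9, 0.7, -1.1]
finger_gap: 0.0157
```

Emit:
step_arm(delta_pos=[[0,0,2],[0,0,4],[0,0,6],[0,0,6],[0,0,6]], angular=[[0,0,0],[0,0,0],[0,0,0],[0,0,0],[0,0,0]], gripper=[0,0,0,0,0], grip_force=55)

```text
clock: 6.85
tcp_pos: [0.6135, -0.0421, 0.0764]
tcp_rot: [-0.0, 1.0, 0.012, -0.0]
force: [-0.2, 0.8, -5.4]
finger_gap: 0.0155
```

```bash
python3 -c "
from h import *
ft(12)
"
```

```text
mean [ 8.000e-03 -1.000e-03 -4.802e+00 -1.900e-02 -9.700e-02 -4.000e-03] sd [0.48  0.44  0.369 0.027 0.025 0.036] tcp [ 0.6137 -0.0421  0.0766] [-0.      0.9999  0.0115 -0.    ] gap 0.0152 t 7.45
```

Moment is now zero within noise against the unloaded baseline, so the grip is at the balance point to about 2–3 mm. Now I'll lift it clear.

Emit:
step_arm(delta_pos=[[0,0,8],[0,0,22],[0,0,40],[0,0,55],[0,0,62]], angular=[[0,0,0],[0,0,0],[0,0,0],[0,0,0],[0,0,0]], gripper=[0,0,0,0,0], grip_force=55)

```text
clock: 7.95
tcp_pos: [0.615, -0.0423, 0.1414]
tcp_rot: [0.001, 1.0, 0.012, 0.002]
force: [-0.1, -0.1, -4.7]
finger_gap: 0.0156
```

Emit:
step_arm(delta_pos=[[0,0,0],[0,0,0],[0,0,0],[0,0,0],[0,0,0]], angular=[[0,0,0],[0,0,0],[0,0,0],[0,0,0],[0,0,0]], gripper=[0,0,0,0,0])

```text
clock: 8.45
tcp_pos: [0.6134, -0.042, 0.1378]
tcp_rot: [-0.0, 1.0, 0.011, -0.001]
force: [0.2, -0.2, -4.7]
finger_gap: 0.0154
```

Run:
```python
from h import *
ft(6)
for n in ('top','side','wrist'):
    d=grab(n,n+'2')
d=dict(np.load('pics/wrist2.npz')); P=pts(d); img=d['img'].astype(int); v,u=np.mgrid[0:400,0:640]
m=(u>280)&(u<360)&(v<200)&(img[...,1]>110)&(P[...,2]>.11)
q=P[m]; print(len(q)); 
if len(q)>50:
    p=np.polyfit(q[:,1],q[:,2],1); print('tilt',p, q[:,1].min(),q[:,1].max())
```

```text
mean [ 2.800e-01 -8.400e-02 -4.962e+00 -3.700e-02 -7.800e-02  4.000e-03] sd [0.6   0.226 0.471 0.027 0.028 0.022] tcp [ 0.6137 -0.0421  0.1384] [-0.000e+00  9.999e-01  1.150e-02 -1.000e-04] gap 0.0153 t 8.75
7427
tilt [-0.01273127  0.13516534] -0.011459643979296275 0.07191254842737622
```

View pics/wrist2.png

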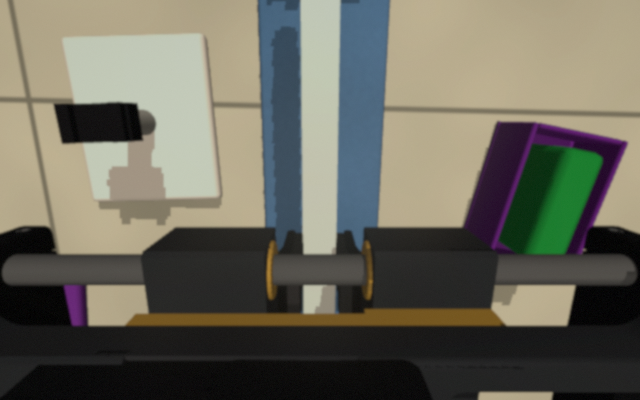

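View pics/side2.png

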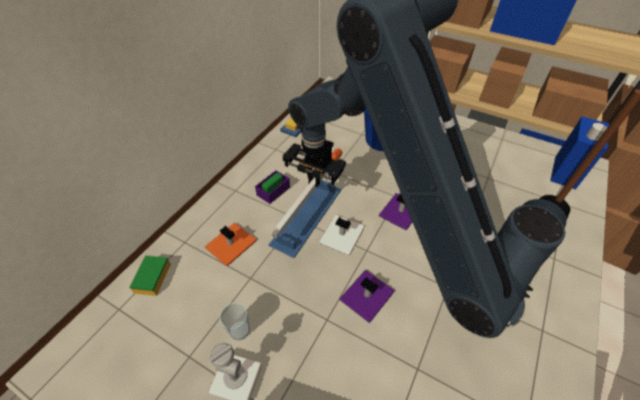

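Held level (depth fit −0.013 rad), underside about 110 mm up. Next I'll carry it over x≈0.472 with the saddle just ahead of the fingers, to check the lateral alignment.

Emit:
step_arm(delta_pos=[[-12,-2,0],[-36,-6,0],[-66,-10,0],[-96,-14,0],[-120,-17,0]], angular=[[0,0,0.003],[0,0,0.008],[0,0,0.014],[0,0,0.022],[0,0,0.028]], gripper=[0,0,0,0,0], grip_force=55)

```text
clock: 9.4
tcp_pos: [0.4919, -0.059, 0.1387]
tcp_rot: [-0.0, 1.0, 0.026, -0.001]
force: [-0.0, 0.1, -5.3]
finger_gap: 0.0156
```

Emit:
step_arm(delta_pos=[[-14,-1,0],[-21,-1,0],[-22,-1,0],[-22,-1,0],[-22,-1,0]], angular=[[0,0,0],[0,0,0],[0,0,0],[0,0,0],[0,0,0]], gripper=[0,0,0,0,0])

```text
clock: 9.9
tcp_pos: [0.4732, -0.0604, 0.1388]
tcp_rot: [0.0, 1.0, 0.026, 0.001]
force: [-0.6, 0.2, -4.6]
finger_gap: 0.0154
```

Run:
```python
from h import *
ft(4)
d=grab('wrist','wrist3'); grab('top','top3')
P=pts(d); img=d['img'].astype(int); v,u=np.mgrid[0:400,0:640]
m=(u>280)&(u<360)&(v<220)&(img[...,1]>110)&(P[...,2]>.11)&(P[...,2]<.15)
q=P[m]; print(len(q)); 
f=cv2.fitLine(ray(d,u[m],v[m],.136)[:,:2].astype(np.float32),cv2.DIST_HUBER,0,.01,.01).ravel()
print('tilt',np.polyfit(q[:,1],q[:,2],1),'theta',np.arctan(-f[0]/f[1]),'x at y=-.06, .02',[f[2]+f[0]/f[1]*(y-f[3]) for y in(-.06,.02)])
```

```text
mean [ 0.084  0.037 -4.397 -0.039 -0.098  0.014] sd [0.4   0.517 0.183 0.042 0.017 0.019] tcp [ 0.4723 -0.0601  0.1385] [1.000e-04 9.997e-01 2.560e-02 2.000e-04] gap 0.0153 t 10.1
8075
tilt [0.00034944 0.13387408] theta 0.048412044 x at y=-.06, .02 [np.float32(0.47268227), np.float32(0.4688063)]
```

View pics/wrist3.png

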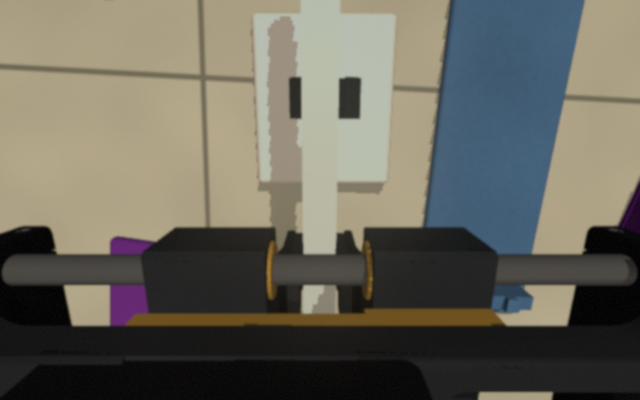

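The saddle's black ends show on both sides of the tube (u≈289–301 and 339–361, v≈98), so the tube is slightly left (low x) of the saddle's middle. I'll measure the offset.

Run:
```python
from h import *
d=dict(np.load('pics/wrist3.npz'));img=d['img'].astype(int); v,u=np.mgrid[0:400,0:640]
m=(u>270)&(u<380)&(v>65)&(v<130)&(img.max(-1)<60)
n,l,s,c=cv2.connectedComponentsWithStats(m.astype(np.uint8)); print(s)
cols=[s[1:][s[1:,4]>60][:,0].min()-.5,(s[1:][s[1:,4]>60][:,0]+s[1:][s[1:,4]>60][:,2]).max()-.5]
print(cols,'saddle edges',ray(d,cols,[98,98],.075).round(4),'mid',ray(d,cols,[98,98],.075).mean(0))
b=s[1:][s[1:,4]>60]; vv=[b[:,1].min()-.5,(b[:,1]+b[:,3]).max()-.5]; print('y range',ray(d,[325,325],vv,.075).round(4))
cv2.imwrite('pics/wc3.png',cv2.resize(d['img'][5:205,240:410],None,fx=3.5,fy=3,interpolation=cv2.INTER_CUBIC)[:,:,::-1])
# base in wrist
for z,a in ((.012,[(254,15),(395,15),(387,181),(259,181)]),): 
    q=ray(d,*np.array(a,float).T,z); print(q.round(4).tolist(),q.mean(0))
```

```text
[[     0      0    640    400 254963]
 [   290     78     10     39    352]
 [   340     79     19     38    685]]
[np.float64(289.5), np.float64(358.5)] saddle edges [[0.4507 0.0183 0.075 ]
 [0.4922 0.0205 0.075 ]] mid [0.47145829 0.01938827 0.075     ]
y range [[0.4714 0.031  0.075 ]
 [0.4727 0.0087 0.075 ]]
[[0.4171, 0.0793, 0.012], [0.5215, 0.0847, 0.012], [0.5284, -0.04, 0.012], [0.4216, -0.0455, 0.012]] [0.47217653 0.01964074 0.012     ]
```

View pics/wc3.png

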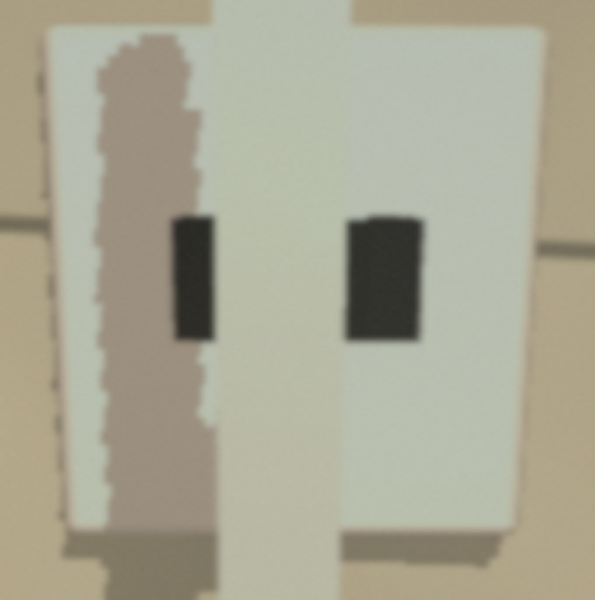

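Emit:
step_arm(delta_pos=[[0,10,0],[0,30,0],[0,52,0],[-1,70,0],[-1,78,0]], angular=[[0,0,0],[0,0,0],[0,0,0],[0,0,0],[0,0,0]], gripper=[0,0,0,0,0], grip_force=55)

```text
clock: 10.7
tcp_pos: [0.4698, 0.0199, 0.1385]
tcp_rot: [-0.0, 1.0, 0.026, -0.001]
force: [0.0, -0.4, -4.3]
finger_gap: 0.0156
```

Emit:
step_arm(delta_pos=[[0,0,-6],[0,0,-16],[0,0,-24],[0,0,-28],[0,0,-28]], angular=[[0,0,0],[0,0,0],[0,0,0],[0,0,0],[0,0,0]], gripper=[0,0,0,0,0])

```text
clock: 11.2
tcp_pos: [0.4702, 0.0174, 0.1095]
tcp_rot: [-0.0, 1.0, 0.025, -0.001]
force: [-0.3, 0.2, -4.8]
finger_gap: 0.0152
```

Run:
```python
from h import *
ft(12)
d=grab('wrist','wrist4'); grab('top','top4'); grab('side','side4')
```

```text
mean [ 0.102  0.03  -4.641 -0.015 -0.09  -0.   ] sd [0.457 0.466 0.301 0.036 0.021 0.019] tcp [0.4708 0.0179 0.1107] [0.000e+00 9.997e-01 2.550e-02 2.000e-04] gap 0.0155 t 11.8
```

View pics/wrist4.png

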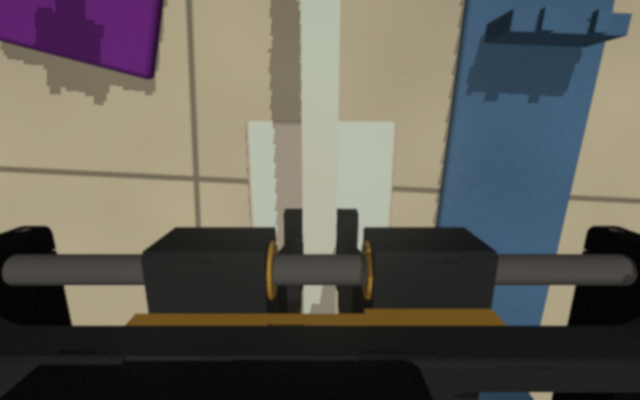

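The saddle's front end shows at (293,213) and (347,213), symmetric about the tube (mid u≈320). Lowering slowly while watching the force.

Emit:
step_arm(delta_pos=[[0,0,-3],[0,0,-6],[0,0,-7],[0,0,-8],[0,0,-8]], angular=[[0,0,0],[0,0,0],[0,0,0],[0,0,0],[0,0,0]], gripper=[0,0,0,0,0])

```text
clock: 12.45
tcp_pos: [0.4706, 0.0179, 0.1023]
tcp_rot: [-0.0, 1.0, 0.025, -0.0]
force: [0.5, -0.1, -5.6]
finger_gap: 0.0153
```

Emit:
step_arm(delta_pos=[[0,0,-0.5],[0,0,-1],[0,0,-1],[0,0,-1],[0,0,-1]], angular=[[0,0,0],[0,0,0],[0,0,0],[0,0,0],[0,0,0]], gripper=[0,0,0,0,0])

```text
clock: 12.95
tcp_pos: [0.4707, 0.0179, 0.1016]
tcp_rot: [0.0, 1.0, 0.025, 0.0]
force: [0.2, 0.8, -4.7]
finger_gap: 0.0151
```

Run:
```python
from h import *
ft(3)
```

```text
mean [-0.145  0.238 -4.226 -0.013 -0.105  0.007] sd [0.322 0.829 0.318 0.032 0.023 0.033] tcp [0.4707 0.0179 0.1016] [0.     0.9997 0.0255 0.    ] gap 0.0154 t 13.1
```

Emit:
step_arm(delta_pos=[[0,0,-0.5],[0,0,-1],[0,0,-1],[0,0,-1],[0,0,-1]], angular=[[0,0,0],[0,0,0],[0,0,0],[0,0,0],[0,0,0]], gripper=[0,0,0,0,0])

```text
clock: 13.6
tcp_pos: [0.4707, 0.0179, 0.1006]
tcp_rot: [0.0, 1.0, 0.025, 0.0]
force: [-0.5, 0.1, -3.4]
finger_gap: 0.0159
```

Run:
```python
from h import *
ft(4)
```

```text
mean [-5.400e-02 -2.620e-01 -3.525e+00 -2.000e-03 -1.100e-01 -2.000e-03] sd [0.474 0.363 0.132 0.029 0.033 0.022] tcp [0.4707 0.0179 0.1006] [0.     0.9997 0.0255 0.    ] gap 0.0154 t 13.8
```

Contact is starting: force is down from −4.8 to −3.5 N. One more millimetre.

Emit:
step_arm(delta_pos=[[0,0,-0.4],[0,0,-0.8],[0,0,-0.8],[0,0,-0.8],[0,0,-0.8]], angular=[[0,0,0],[0,0,0],[0,0,0],[0,0,0],[0,0,0]], gripper=[0,0,0,0,0])

```text
clock: 14.3
tcp_pos: [0.4707, 0.0179, 0.1005]
tcp_rot: [0.0, 1.0, 0.026, 0.0]
force: [-1.8, -0.8, 5.1]
finger_gap: 0.0156
```

Run:
```python
from h import *
ft(4)
```

```text
mean [-1.661 -0.067  5.189  0.007  0.243 -0.019] sd [0.791 0.449 0.124 0.012 0.018 0.027] tcp [0.4708 0.0179 0.1005] [1.000e-04 9.997e-01 2.550e-02 2.000e-04] gap 0.0154 t 14.5
```

Fully seated (now pressing lightly, about 10 N on the saddle). I'll back off 0.5 mm, weaken the grip, then open a little.

Emit:
step_arm(delta_pos=[[0,0,0.3],[0,0,0.5],[0,0,0.5],[0,0,0.5]], angular=[[0,0,0],[0,0,0],[0,0,0],[0,0,0]], gripper=[0,0,0,0])

```text
clock: 14.9
tcp_pos: [0.4708, 0.0179, 0.1005]
tcp_rot: [0.0, 1.0, 0.026, 0.0]
force: [-2.3, -0.6, 5.2]
finger_gap: 0.0153
```

Emit:
step_arm(delta_pos=[[0,0,0],[0,0,0]], angular=[[0,0,0],[0,0,0]], gripper=[0,0], grip_force=4)

```text
clock: 15.1
tcp_pos: [0.4709, 0.0179, 0.1004]
tcp_rot: [0.0, 1.0, 0.025, 0.0]
force: [-1.9, -0.0, 5.4]
finger_gap: 0.0156
```

Run:
```python
from h import *
ft(4)
```

```text
mean [-1.559e+00  3.430e-01  5.745e+00  3.000e-03  1.900e-01 -1.800e-02] sd [0.491 0.534 0.493 0.01  0.009 0.023] tcp [0.4709 0.0179 0.1004] [0.000e+00 9.997e-01 2.540e-02 2.000e-04] gap 0.0159 t 15.3
```

Emit:
step_arm(delta_pos=[[0,0,0.4],[0,0,0.4],[0,0,0.4],[0,0,0.4]], angular=[[0,0,0],[0,0,0],[0,0,0],[0,0,0]], gripper=[0,0,0,0])

```text
clock: 15.7
tcp_pos: [0.4708, 0.0179, 0.1005]
tcp_rot: [-0.0, 1.0, 0.025, 0.0]
force: [0.4, -1.0, 0.1]
finger_gap: 0.0161
```

Run:
```python
from h import *
ft(4)
d=grab('wrist','wrist5'); grab('side','side5'); P=pts(d); img=d['img'].astype(int); v,u=np.mgrid[0:400,0:640]
m=(u>280)&(u<360)&(v<200)&(img[...,1]>110)&(P[...,2]>.08)&(P[...,2]<.12)
q=P[m]; print(len(q),'tilt',np.polyfit(q[:,1],q[:,2],1))
```

```text
mean [ 0.612  0.178 -0.716 -0.002 -0.117 -0.006] sd [0.477 0.907 0.534 0.007 0.03  0.027] tcp [0.4708 0.0179 0.1005] [-0.      0.9997  0.0255  0.    ] gap 0.0158 t 15.9
7404 tilt [0.00054774 0.09592873]
```

View pics/wrist5.png

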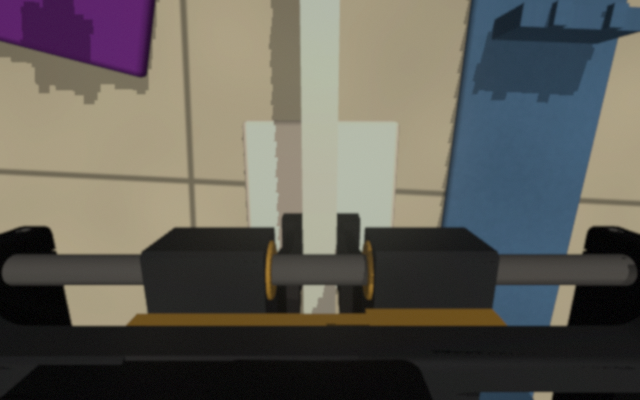

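The tube's top is at 0.096 m (underside 0.070, on the saddle face), tilt about 0.0005 rad, force near 0. Now opening slightly.

Emit:
step_arm(delta_pos=[[0,0,0],[0,0,0],[0,0,0]], angular=[[0,0,0],[0,0,0],[0,0,0]], gripper=[0.22,0.24,0.26])

```text
clock: 16.3
tcp_pos: [0.4709, 0.0179, 0.1008]
tcp_rot: [0.0, 1.0, 0.026, 0.0]
force: [0.2, 0.2, -0.4]
finger_gap: 0.0215
```

Run:
```python
from h import *
for k in range(2):
    ft(3)
    d=grab('wrist','wrist6%d'%k); P=pts(d); img=d['img'].astype(int); v,u=np.mgrid[0:400,0:640]
    m=(u>280)&(u<360)&(v<200)&(img[...,1]>110)&(P[...,2]>.08)&(P[...,2]<.12)
    q=P[m]; f=cv2.fitLine(ray(d,u[m],v[m],.096)[:,:2].astype(np.float32),cv2.DIST_HUBER,0,.01,.01).ravel()
    print(len(q),'tilt',np.polyfit(q[:,1],q[:,2],1),'theta',np.arctan(-f[0]/f[1]),'x at .02',f[2]+f[0]/f[1]*(.02-f[3]))
```

```text
mean [ 0.157  0.281 -0.295  0.022 -0.095 -0.048] sd [0.084 0.284 0.234 0.015 0.004 0.042] tcp [0.4708 0.0179 0.1007] [0.000e+00 9.997e-01 2.550e-02 1.000e-04] gap 0.0227 t 16.45
7381 tilt [0.00092832 0.09586489] theta 0.050005753 x at .02 0.471175
mean [ 0.089 -0.142 -0.285  0.01  -0.105  0.008] sd [0.283 0.181 0.216 0.044 0.034 0.033] tcp [0.4707 0.0179 0.1007] [ 0.      0.9997  0.0255 -0.    ] gap 0.0228 t 16.65
7372 tilt [0.000563   0.09591093] theta 0.050968125 x at .02 0.47124192
```

It balances free between the open pads. I'll open further, retreat straight up, and check.

Emit:
step_arm(delta_pos=[[0,0,0],[0,0,0],[0,0,0],[0,0,5],[0,0,15]], angular=[[0,0,0],[0,0,0],[0,0,0],[0,0,0],[0,0,0]], gripper=[0.35,0.45,0.5,0.5,0.5])

```text
clock: 17.2
tcp_pos: [0.4702, 0.018, 0.1157]
tcp_rot: [-0.0, 1.0, 0.025, -0.001]
force: [0.2, 0.1, 0.6]
finger_gap: 0.0427
```

Emit:
step_arm(delta_pos=[[0,0,20],[0,0,45],[0,0,75],[0,0,105],[0,0,120]], angular=[[0,0,0],[0,0,0],[0,0,0],[0,0,0],[0,0,0]], gripper=[0.5,0.5,0.5,0.5,0.5])

```text
clock: 17.7
tcp_pos: [0.4718, 0.0178, 0.239]
tcp_rot: [0.001, 1.0, 0.026, 0.003]
force: [-0.7, -0.3, -0.2]
finger_gap: 0.0433
```

Run:
```python
from h import *
ft(4)
for k in range(2):
    ds=grab('side','side7%d'%k); d=grab('wrist','wrist7%d'%k); P=pts(d); img=d['img'].astype(int); v,u=np.mgrid[0:400,0:640]
    m=(u>280)&(u<360)&(v<230)&(P[...,2]>.08)&(P[...,2]<.12)&(img[...,1]>110)
    q=P[m]; f=cv2.fitLine(q[:,:2].astype(np.float32),cv2.DIST_HUBER,0,.01,.01).ravel()
    print(len(q),'tilt',np.polyfit(q[:,1],q[:,2],1),'y',q[:,1].min(),q[:,1].max(),'theta',np.arctan(-f[0]/f[1]),'x at .02',f[2]+f[0]/f[1]*(.02-f[3]))
cv2.imwrite('pics/sidec.png',cv2.resize(ds['img'][140:280,240:420],None,fx=4,fy=4,interpolation=cv2.INTER_CUBIC)[:,:,::-1])
```

```text
mean [ 0.127 -0.147  0.262 -0.008 -0.09   0.004] sd [0.776 0.481 0.912 0.036 0.013 0.019] tcp [0.4704 0.018  0.236 ] [1.000e-04 9.997e-01 2.550e-02 4.000e-04] gap 0.0438 t 17.9
4408 tilt [0.00054058 0.0958703 ] y -0.011867881381825013 0.17501567198504728 theta 0.050492126 x at .02 0.4713881
4399 tilt [0.00094146 0.09583772] y -0.011347080187960198 0.17488963403337277 theta 0.05197747 x at .02 0.47141376
```

View pics/sidec.png

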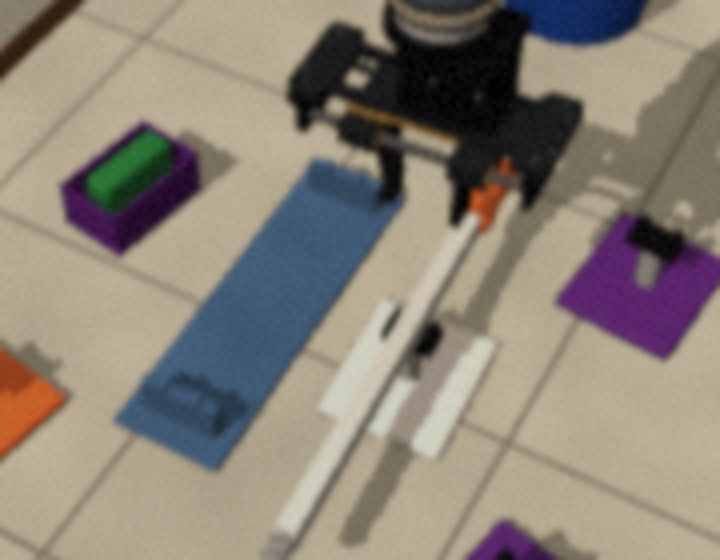

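View pics/wrist71.png

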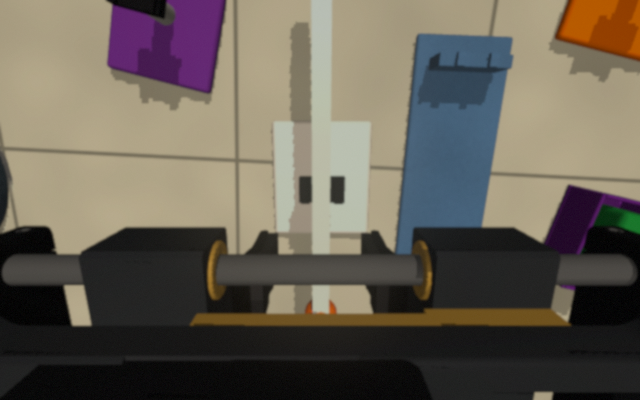

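The side crop shows the snake alone on the white stand's saddle at (410,330). In the wrist view the saddle ends at (305,188) and (338,188) lie symmetrically about the tube at u≈321. It is level and the tray is empty, so I'm handing in.

```bash
python3 -c "
from h import *
ctrl.job_done(); print(monitor.sense()['clock'])"
```

```text
the job is handed in; nothing more can be done
the job is handed in; nothing more can be done
```

The drain snake is lying level and balanced on the saddle of the white stand, released. I handed the job in at about 18 s of the 58 s allowed.

- **Finding the balance point:** a 5 mm trial lift showed about 4.8 N and a moment placing the balance point about 29 mm towards the handle. I regripped there, and the moment dropped to the sensor's noise, which puts the grip within about 2–3 mm of balance.
- **Lift and placing:** I raised it about 70 mm off the rails; its measured tilt in the air was at most 0.013 rad. I then turned it by 0.03 rad to match the stand and lowered it in steps of 1 mm or less.
- **Last checks after letting go:**

| Check | Result |
|---|---|
| Tilt | about 0.001 rad, unchanged between two pictures about 0.1 s apart |
| Underside height | about 0.070 m, which is the saddle's height |
| Angle to the stand | within about 0.005 rad |
| Offset from the saddle's middle line | within about 1 mm |
| Gripper | clear, about 110 mm above the tube |

- **What disagreed:** the last 0.8 mm of lowering pressed harder than intended, with about 10 N on the saddle against the 25 N limit. My first 0.5 mm back-off did not relieve that and a second one did. The stand's position from the top and wrist cameras also differed by 1–2 mm.
- **Bystanders:** I did not measure the pail, jar, pad holder and valve again at the end. The arm's path stayed clear of all four.

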